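# Test a mango's firmness inside the inked ring

## Robot

A 6-joint arm with a two-finger parallel gripper is mounted at the origin on the work surface. World frame = base frame: x ahead of the robot, y to its left, z up, the work surface at z = 0. Lengths are in mm, angles in rad, forces in N, time in s.
With the tool pointing down it reaches from about 350 to 975 mm from the base axis. Payload 7.1 kg.
Tool frame: the origin (TCP) lies midway between the tips of the shut fingers; the grasp point (between the pads) lies 19 mm behind it (ctrl.tcp_to_grasp is the distance from the TCP to the grasp point, in mm); z points along the fingers, y is the line along which they close (so a half turn about z gives the same grasp; the last joint's range is limited). The gripper opens to 88 mm and grips with 3 to 60 N. Pads are 20 mm wide; open, the fingers measure 115 mm over their backs; the gripper's body (75 mm by 178 mm) begins 61 mm behind the grasp point.
Start: joints at [-1.176, 0.423, 1.63, -0, 1.089, -0.019], TCP at [251.322, -572.225, 222.675] pointing down, gripper open.
Joint ranges: [-3, 3], [-0.9, 2.11], [0.09, 2.58], [-1.31, 4.45], [0.11, 2.69], [-2.54, 2.54]. Speed limits (rad/s): [2.39, 2.39, 3.01, 3.14, 3.14, 3.14].

## Interface

Orientations are given as a rotation vector (axis times angle).
In Python, from workcell import get_obs, cams, ticket, boxes_of, ctrl gives the robot as it stands.
- The arm moves only by the shell command python3 -m creep 'ROWS' [OPENING]. ROWS is JSON, one flat list of numbers, 4 for each row, row after row: the shift along the world's x, y, z in m, then the turn about the world's z in rad. In form: [tx, ty, tz, spin, tx, ty, tz, spin, ...]. A call has 1 to 10 rows; each row is the pose to reach, as a shift and turn from the pose commanded when the call began; what a row does not reach only later rows make up. A row lasts 1/12 s, in which the tool goes at most 41.7 mm and 7.16 degrees, less where a joint would pass 70% of its speed; a pose out of reach is approached as far as the arm can. A call with a gripper value outside its range is refused whole. OPENING is the opening, from 0 (shut) to 1 (fully open), set as the call begins (- or left out, the last holds). The fingers move at their own pace and stop on an object; the grip force is fixed at half the most. Time passes only in rows, so rows that repeat a pose let the fingers close. It gives the time, the measured TCP pose, the force, the opening and the grip force at its end, in the units of the state.
- get_obs(): the state, without advancing time (a new reading comes with each control period).
- cams.get_image(name): name is "side" or "top" or "wrist"; returns (picture, depth): 384x512x3 uint8, red, green, blue; 384x512 float32, mm along the optical axis (not along the pixel's ray), 0 where there is no reading.
- cams.get_calibration(name): a dict with "mtx" (3x3 intrinsics, pixels), "D" ([k1, k2, p1, p2, k3] as OpenCV has them; the pictures are not rectified), "R" (3x3) and "t" (3): a world point X has camera coordinates R X + t; the wrist camera has in their place "mount" (4x4, takes a point from camera to tool coordinates, whose origin is the TCP and whose axes are the flange's). Camera axes: x right, y down, z forward; pixel columns grow to the right and rows downward; lengths in mm; the calibration is good to about 2 mm. A picture is of the moment at which its call begins: read the wrist's pose just before it. get_calibration takes no time and is no camera call.
- ticket.close_job(): hands the job in; it is judged then, once.
Trained networks look in the newest picture that a camera, given by its name, has taken for a name from the list of things; names that differ only in an ending like _2 or _b are one class to them, and where a whole thing is asked for, a point or a joint stands for the part that bears it (a point fixed in the world has none). Each returns a list of dicts, best first, with "score" (0 to 1); they miss things now and then, are a little off and sometimes report something else, mostly with a low value. They report only what shows in the picture. A call takes as long as a camera call. They do not tell look-alikes from the thing itself.
- boxes_of(camera, target): "centre" ([column, row] in pixels, amid what is visible of it).
The state is a dict: "t": time; "qpos": joint angles; "qvel": joint speeds; "joint_torque": joint torques, N m; "ee_pos": TCP position; "orientation": TCP orientation; "ft_force": force on the tool from outside, world axes, zero at the start; "moment": the same for the moment, N m; "width": finger opening in mm; "grasp_force": force on a finger pad.
Only numpy, scipy, OpenCV 4.12 (cv2) and the standard library are available. Lean on these libraries where they do the work, as an engineer would, in place of code of your own. Each camera call takes 0.05 s, during which the arm holds its last target. There are 200 camera calls.

## Task

Take the orange fruit-firmness tester out of its dock and test the mango that carries the inked ring: bring the tester's steel tip down inside the ring with the tester square to the skin there, and press lightly until the sprung tip has gone about half-way in, never hard enough to bruise the fruit. Do not shift the mangoes or the other things on the bench. Finish while still holding the tester pressed there, so that its reading can settle.

Things in the scene. Friction and masses are not known exactly. Their poses are not given: they have to be found in the camera images.
- tester_grip (a point): Where to grip the fruit-firmness tester: on its axis, in its round orange handle (30 mm thick, from 41 mm below to 38 mm above this point). It stands upright in the dock, tip down; z runs along its axis, away from the tip. The tip's end is 112 mm below this point. Under the handle a black collar, 42 mm wide, 5 mm thick, rests on the dock.
- tester_tip (a point): The end of the tester's steel tip (8 mm thick, slightly domed, with a red band), on the axis; z runs along the axis towards the handle. It moves with the tip.
- plunger (a joint): How far the sprung tip is pushed into the tester, in m: 0 = fully out, 0.012 = bottomed. The spring gives 0.35 N at first and 0.35 N more for each mm: about 2.5 N half-way, 4.5 N just before it bottoms; beyond that any push is hard.
- tester: The whole tester, 150 mm long, 160 g, pen-like and round: handle, collar, a 30 mm aluminium barrel tapering to a 17 mm nose, and the sprung steel tip that sticks 16 mm out of the nose. Origin on the axis at the end of the tip when fully out (112 mm below tester_grip), z towards the handle.
- dock: The tester's dock, fixed: a grey block 84 x 84 mm, 76 mm high, on a black base plate 110 x 100 mm, with an upright bore 34 mm wide through its middle; origin at the centre of its underside, z up. The tester hangs in the bore by its collar; it comes straight up and must rise 70 mm for its tip to clear the bore.
- tray: White enamel fruit tray, fixed to the bench, 200 x 400 mm with a 22 mm high rim with a blue edge and a 4 mm floor; origin at the centre of its underside, long side along its y. The three mangoes lie on it in a row along its y, 125 mm apart.
- test_spot (a point): Middle of the dark blue inked ring (24 mm across) on the marked mango, on the skin; z points straight out of the skin. z leans 22 degrees (0.384 rad) from vertical, along the mango's length, away from its middle and stem end. It lies 31 mm from the mango's middle seen from above, 57 mm above its underside. It leans to -x, within 0.95 rad either side.
- mango_marked_center (a point): Middle of the marked yellow mango, 32 mm above its underside: the mango is 116 mm long, 76 mm wide, 64 mm high, 0.25 to 0.5 kg, rigid, loose, lying on a flat underside on the tray. Its frame's x runs along its length to the stem end (brown nub), z up; the ring is on the -x side.
- mango_marked: The marked mango itself; origin at the centre of its underside, axes as mango_marked_center.
- mango_b_center (a point): Middle of another mango of the same size on the tray, without a ring; loose. Leave it alone.
- mango_c_center (a point): Middle of the third mango of the same size on the tray, without a ring; loose. Leave it alone.
- pot: Dented aluminium sticky rice pot with a narrow waist, 240 mm across, 186 mm high; origin at the centre of its underside; loose, at the far right. A fixed clay mortar, 200 mm across and 180 mm high, stands further right.
- pestle: Wooden pestle, 270 mm long, 45 mm thick, lying on the bench beyond the dock and tray; origin under its middle, length along x; loose.
- colander: Green plastic colander, 260 mm across, 100 mm high; origin at the centre of its underside; loose, at the far left.
- ladle: Stainless ladle lying on the bench beyond the tray: bowl 90 mm across, handle 270 mm along its -x, at most 52 mm high; origin under the bowl; loose.
Mind the look-alikes: they are no part of the job. There is more than one size of the dock; the job needs the smaller. What is shaped like the mango_marked but turquoise is not meant.

How it is judged:
By the outcome, as a careful person would: the job done as asked, in the order asked, and still so for the second after the job is handed in, while the arm keeps its last pose, push and grip.
It also fails if it takes over 38 s, if anything falls off the work surface, if the arm or the gripper's body presses on something with over 40 N, if the wrist force passes 120 N, or if a joint passes its speed limit or range.

## Working session

There is one attempt and no reset: what is moved stays moved. The work goes in short steps, Python scripts to look and compute and a shell command to move; the robot and the scene stay as the last step left them, time stands still between calls to the robot, and variables do not carry over. Pictures are saved under pics/ and viewed, at most 10 in all, crops included, and the job is handed in when it is done.

```bash
mkdir -p pics; ls
cat > h.py <<'E'
import numpy as np, cv2
from scipy.spatial.transform import Rotation as Ro
from workcell import get_obs, cams, ticket, boxes_of, ctrl
def cam(name):
    c=cams.get_calibration(name)
    if 'mount' in c:
        o=get_obs(); T=np.eye(4); T[:3,:3]=Ro.from_rotvec(o['orientation']).as_matrix(); T[:3,3]=o['ee_pos']
        W=np.linalg.inv(T@np.array(c['mount'])); R,t=W[:3,:3],W[:3,3]
    else: R,t=np.array(c['R']),np.array(c['t']).ravel()
    return np.array(c['mtx']),np.array(c['D']),R,t
def shot(name):
    k=cam(name); im,d=cams.get_image(name); return im,d,k
def world(px,z,k):   # pixels (N,2), depths (N,)
    K,D,R,t=k; n=cv2.undistortPoints(np.float64(px).reshape(-1,1,2),K,D)[:,0]
    z=np.float64(z).reshape(-1,1); return (np.hstack([n,np.ones_like(z)])*z-t)@R
def cloud(d,k):
    v,u=np.mgrid[:d.shape[0],:d.shape[1]]; W=world(np.c_[u.ravel(),v.ravel()],d.ravel(),k); W[d.ravel()==0]=np.nan
    return W.reshape(*d.shape,3)
def proj(X,k):
    K,D,R,t=k; return cv2.projectPoints(np.float64(X).reshape(-1,1,3),cv2.Rodrigues(R)[0],t,K,D)[0][:,0]
def save(n,im,s=1): cv2.imwrite('pics/'+n,cv2.resize(im[...,::-1],None,fx=s,fy=s,interpolation=cv2.INTER_CUBIC))
E
python3 - <<'E'
from h import *
o=get_obs(); print(o['t'],o['orientation'],o['width'],ctrl.tcp_to_grasp)
for n in('top','side'):
    im,d,k=shot(n); save(n+'.png',im,1.5); C=cloud(d,k)
    for t in('tester_grip','dock','test_spot','mango_marked','mango_b','tray','tester_tip'):
        try:
            for b in boxes_of(n,t)[:4]:
                u,v=np.int64(np.round(b['centre'])); print(n,t,round(b['score'],2),u,v,C[v,u].round())
        except Exception as e: print(n,t,e)
E
```

```text
pics
0.0 [-3.07309608e+00 -6.45056662e-01  4.96619500e-04] 87.64894825481376 18.700000000000003
top tester_grip 0.51 335 211 [ 424. -274.  138.]
top tester_grip 0.16 328 215 [ 419. -260.   77.]
top dock 0.96 329 215 [ 420. -264.   70.]
top dock 0.7 334 251 [ 292. -283.   44.]
top test_spot 0.81 248 178 [558.  24.  65.]
top test_spot 0.58 258 239 [337.  -9.  62.]
top mango_marked 0.88 246 182 [543.  31.  64.]
top mango_marked 0.68 255 241 [331.   1.  54.]
top mango_b it knows: colander, dock, ladle, mango_b_center, mango_c_center, mango_marked, mango_marked_center, pestle, plunger, pot, test_spot, tester, tester_grip, tester_tip, tray
top tray 0.86 223 192 [518. 117.   3.]
top tester_tip 0.39 246 184 [534.  32.  71.]
side tester_grip 0.68 309 233 [ 424. -288.  127.]
side dock 0.87 302 254 [ 389. -296.   69.]
side dock 0.74 270 293 [ 178. -364.  102.]
side test_spot 0.95 265 198 [529.   2.  57.]
side test_spot 0.57 229 227 [332. -25.  47.]
side test_spot 0.43 407 222 [ 781. -428.   59.]
side mango_marked 0.84 227 225 [330. -17.  51.]
side mango_marked 0.64 264 197 [528.   6.  59.]
side mango_b it knows: colander, dock, ladle, mango_b_center, mango_c_center, mango_marked, mango_marked_center, pestle, plunger, pot, test_spot, tester, tester_grip, tester_tip, tray
side tray 0.62 246 196 [544. 116.  -1.]
side tester_tip 0.66 340 198 [ 745. -171.   43.]
```

View pics/top.png

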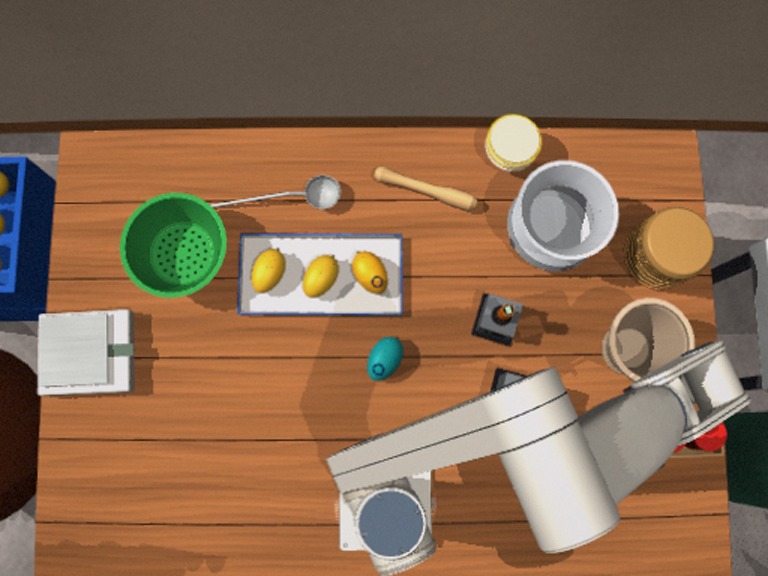

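View pics/side.png

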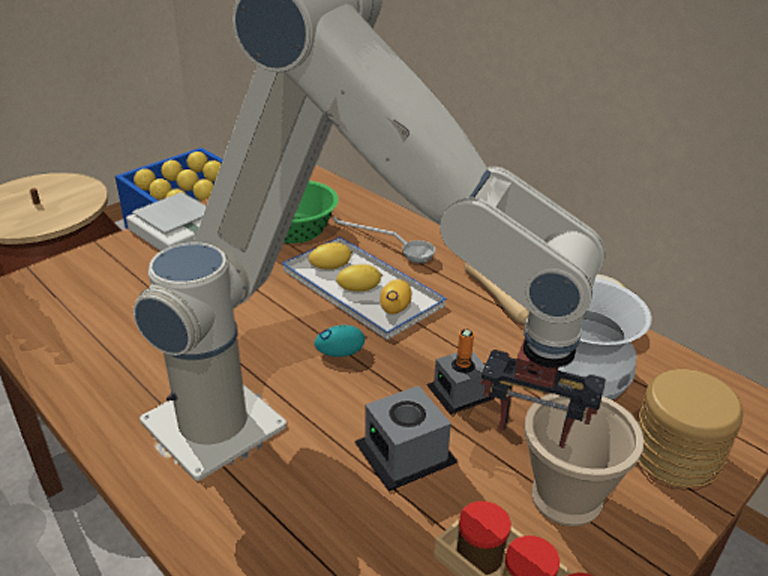

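```bash
cat > m.py <<'E'
from h import *
P={}
for n,bt,bm in(('top',(300,170,370,250),(230,160,270,205)),('side',(280,200,340,260),(240,170,300,225))):
    im,d,k=shot(n); C=cloud(d,k); h=cv2.cvtColor(im,cv2.COLOR_RGB2HSV).astype(int)
    def msk(b,f):
        m=np.zeros(d.shape,bool); m[b[1]:b[3],b[0]:b[2]]=1; return m&f&(d>0)
    H,S,V=h[...,0],h[...,1],h[...,2]
    o=msk(bt,(H<18)&(S>170)&(V>100)&(C[...,2]>84)); X=C[o]
    print(n,'orange',o.sum(),X.mean(0).round(1),X.min(0).round(1),X.max(0).round(1))
    dk=msk(bt,(C[...,2]>65)&(C[...,2]<84)); q=C[dk]; r=cv2.minAreaRect(np.float32(q[:,:2])); print(' docktop',r,np.median(q[:,2]))
    mg=msk(bm,C[...,2]>12); q=C[mg]; r=cv2.minAreaRect(np.float32(q[:,:2])); print(' mango',r,q[:,2].max().round(1))
    ring=msk(bm,(((H>95)&(H<160))|(V<75))&(C[...,2]>30)); q=C[ring]
    v,u=np.nonzero(ring); print(' ring',ring.sum(),q.mean(0).round(1),q.min(0).round(1),q.max(0).round(1),'px',u.mean(),v.mean())
    P[n]=(im,C)
a=P['top'][0][150:270,220:360]; b=P['side'][0][165:285,235:375]
save('crop1.png',np.hstack([a,b]),2.8)
E
python3 m.py
```

```text
top orange 37 [ 431.5 -273.9  147.7] [ 421.5 -295.1  112.8] [ 445.7 -265.6  165.6]
 docktop ((457.779052734375, -302.4360046386719), (111.56473541259766, 302.6789245605469), 62.36360168457031) 75.11967208011575
 mango ((553.548828125, 22.373214721679688), (138.8007354736328, 167.693603515625), 89.00789642333984) 72.3
 ring 8 [523.2 -24.   42.1] [504.5 -46.   30.8] [568.4  24.4  63.6] px 261.125 188.5
side orange 152 [ 428.  -286.5  129.4] [ 418.5 -297.2   84.6] [ 449.  -269.7  161.3]
 docktop ((435.3136901855469, -281.43621826171875), (91.18579864501953, 87.47830200195312), 72.31895446777344) 74.31204196109023
 mango ((580.2698974609375, 36.11613464355469), (391.5790100097656, 207.75704956054688), 47.25214385986328) 70.1
 ring 8 [521.2  10.5  58.6] [509.1   3.1  54.7] [531.8  19.2  67. ] px 261.75 197.375
```

View pics/crop1.png

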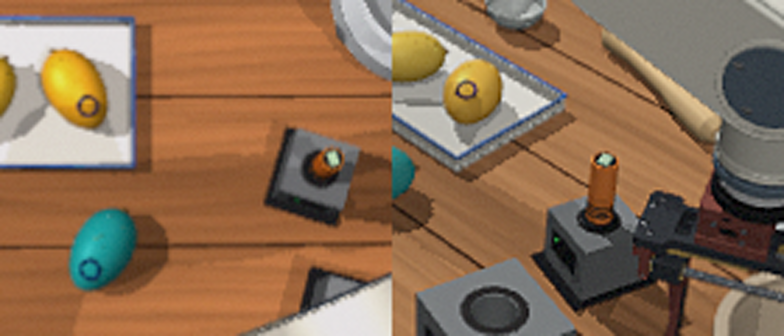

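Top picture: the tester stands in the small dock (top ≈ 332,213). The larger empty dock (334,251) isn't needed. The ringed yellow mango is at (247,182) with its ring at (252,187). The turquoise one (257,239) is the look-alike. The crop confirms this, so I'm moving over the tester.

```bash
python3 -m creep '[0.09,0.14,0.0,0,0.175,0.27,0.02,0,0.175,0.27,0.02,0,0.175,0.27,0.02,0,0.175,0.27,0.02,0,0.175,0.27,0.02,0,0.175,0.27,0.02,0,0.175,0.27,0.02,0,0.175,0.27,0.02,0,0.175,0.27,0.02,0]' 1
python3 - <<'E'
from h import *
im,d,k=shot('wrist'); save('w1.png',im,1.5); C=cloud(d,k)
print(get_obs()['ee_pos'], cams.get_calibration('wrist')['mount'])
for t in('tester_grip','dock','tester'):
    for b in boxes_of('wrist',t)[:3]:
        u,v=np.int64(np.round(b['centre'])); print(t,round(b['score'],2),u,v,C[v,u].round())
h=cv2.cvtColor(im,cv2.COLOR_RGB2HSV); o=(h[...,0]<18)&(h[...,1]>170)&(C[...,2]>84)&(C[...,2]<175)
q=C[o]; print(o.sum()); 
if o.sum(): print(np.nanpercentile(q,[1,50,99],axis=0).round(1))
E
```

```text
t: 1.63
ee_pos: [427.2, -301.1, 243.0]
orientation: [3.073, 0.651, 0.001]
ft_force: [0.4, 0.6, -0.5]
width: 88.0
grasp_force: 0.0
[ 426.54121689 -302.03832705  242.83298807] [[ 1.15501477e-03 -9.70517480e-01 -2.41027978e-01  6.53598759e+01]
 [ 9.99999044e-01  1.30413874e-03 -4.59182315e-04  7.17429032e-02]
 [ 7.59978388e-04 -2.41027218e-01  9.70518059e-01 -1.60963067e+02]
 [ 0.00000000e+00  0.00000000e+00  0.00000000e+00  1.00000000e+00]]
tester_grip 0.75 242 166 [ 448. -277.  159.]
dock 0.92 252 148 [ 458. -279.   80.]
dock 0.81 212 310 [ 265. -312.  105.]
dock 0.18 243 167 [ 447. -278.  160.]
tester 0.82 245 166 [ 449. -279.  160.]
354
[[ 426.7 -294.2  107.5]
 [ 450.8 -279.5  157.2]
 [ 454.4 -266.3  160.5]]
```

View pics/w1.png

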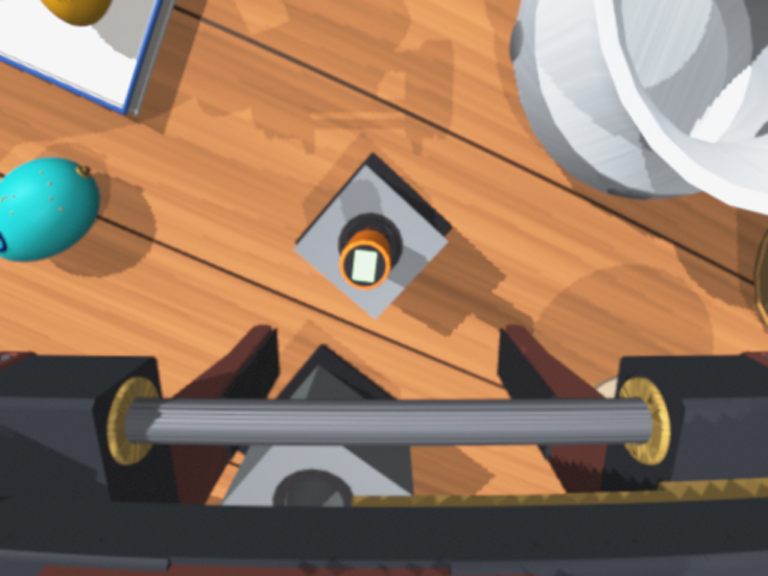

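Run:
```python
from h import *
im,d,k=shot('wrist'); C=cloud(d,k)
m=np.zeros(d.shape,bool); m[145:205,215:275]=1; m&=(C[...,2]>150)
q=C[m]; print(cv2.minEnclosingCircle(np.float32(q[:,:2])),np.median(q,axis=0),cv2.minAreaRect(np.float32(q[:,:2])))
m=np.zeros(d.shape,bool); m[90:220,190:305]=1; m&=(C[...,2]>66)&(C[...,2]<90)
q=C[m]; print(np.median(q[:,2]),cv2.minAreaRect(np.float32(q[:,:2])))
im,d,k=shot('top'); C=cloud(d,k)
m=np.zeros(d.shape,bool); m[190:240,300:370]=1; m&=(C[...,2]>66)&(C[...,2]<90)
q=C[m]; print(np.median(q[:,2]),cv2.minAreaRect(np.float32(q[:,:2])),m.sum())
```

```text
((439.74969482421875, -280.32171630859375), 14.891878128051758) [ 440.57126863 -280.12608534  159.59163359] ((439.95196533203125, -280.37933349609375), (28.931779861450195, 29.14751625061035), 44.5135612487793)
75.06456562651942 ((439.3843688964844, -280.24176025390625), (84.3299789428711, 84.38153839111328), 71.94841766357422)
75.07582150706975 ((445.01849365234375, -256.2969970703125), (37.90300369262695, 88.05725860595703), 65.40682983398438) 186
```

```bash
python3 -m creep '[0.0135,0.022,0,0,0.0135,0.022,0,0,0.0135,0.022,-0.035,0,0.0135,0.022,-0.07,0,0.0135,0.022,-0.10,0,0.0135,0.022,-0.125,0,0.0135,0.022,-0.1395,0,0.0135,0.022,-0.1395,0,0.0135,0.022,-0.1395,0]' 1
python3 -m creep '[0,0,0,0,0,0,0,0,0,0,0,0,0,0,0,0,0,0,0,0,0,0,0,0,0,0,0,0,0,0,0,0]' 0
```

```text
t: 2.68
ee_pos: [439.1, -280.6, 102.7]
orientation: [-3.074, -0.644, 0.002]
ft_force: [0.1, -0.2, -0.0]
width: 87.4
grasp_force: 0.0
t: 3.35
ee_pos: [439.8, -280.2, 103.3]
orientation: [3.075, 0.645, 0.0]
ft_force: [0.3, 0.0, 0.1]
width: 38.1
grasp_force: 0.0
```

```bash
python3 -m creep '[0,0,0,0,0,0,0,0,0,0,0,0,0,0,0,0,0,0,0,0]' 0; python3 -m creep '[0,0,0.006,0,0,0,0.015,0,0,0,0.026,0,0,0,0.035,0,0,0,0.035,0,0,0,0.035,0]' 0
```

```text
t: 3.77
ee_pos: [439.8, -280.2, 103.2]
orientation: [-3.075, -0.645, -0.0]
ft_force: [-0.2, 0.8, 0.8]
width: 29.6
grasp_force: 30.0
t: 4.27
ee_pos: [440.3, -280.6, 139.3]
orientation: [3.073, 0.645, 0.002]
ft_force: [0.1, -0.1, -2.5]
width: 29.5
grasp_force: 30.0
```

```bash
python3 -m creep '[-0.006,-0.0026,0,0,-0.012,-0.0053,0,0,-0.018,-0.0079,0,0,-0.022,-0.0097,0,0,-0.022,-0.0097,0,0]'
cat > tilt.py <<'E'
# tilt of the held tester from the wrist + side pictures: axis via orange handle points
from h import *
o=get_obs(); print(o['ft_force'].round(1) if hasattr(o['ft_force'],'round') else o['ft_force'])
R=Ro.from_rotvec(o['orientation']).as_matrix(); g=np.array(o['ee_pos'])-R[:,2]*18.7
Q=[]
for n in('wrist','side','top'):
    im,d,k=shot(n); C=cloud(d,k); h=cv2.cvtColor(im,cv2.COLOR_RGB2HSV)
    m=(h[...,0]<18)&(h[...,1]>170)&(h[...,2]>90)&(np.linalg.norm(C-g,axis=2)<55); q=C[m]; print(n,m.sum())
    save('t_%s_%04d.png'%(n,100*o['t']),im)
    if m.sum()>20:
        q=(q-g)@R   # tool frame
        print(q.min(0).round(),q.max(0).round())
        c,s=q.mean(0),np.linalg.svd(q-q.mean(0))[2][0]; s*=-np.sign(s[2]); print(' pca (tool axes, to handle)',s.round(3),'tilt deg about y',np.degrees(np.arctan2(s[0],-s[2])).round(1))
E
python3 tilt.py
```

```text
t: 4.68
ee_pos: [418.4, -290.3, 138.6]
orientation: [3.074, 0.643, 0.004]
ft_force: [3.2, 2.7, 2.7]
width: 29.5
grasp_force: 30.0
[3.2 2.7 2.7]
wrist 3779
[-13. -15. -41.] [27. 15. 40.]
 pca (tool axes, to handle) [-0.177  0.016 -0.984] tilt deg about y -10.2
side 127
[-18. -16. -37.] [ 4. 12. 44.]
 pca (tool axes, to handle) [-0.136 -0.03  -0.99 ] tilt deg about y -7.8
top 0
```

```bash
python3 -m creep '[-0.006,-0.0026,0,0,-0.012,-0.0053,0,0,-0.0175,-0.0077,0,0,-0.0175,-0.0077,0,0,-0.0175,-0.0077,0,0]'
cat >> tilt.py <<'E'
    if n=='wrist':
        # whole visible handle+lower body: fit a 15 mm cylinder in tool frame
        from scipy.optimize import least_squares
        def f(p):
            a=np.array([p[0],p[1],-1]);a/=np.linalg.norm(a); e=q-np.array([p[2],p[3],0]); e=e-np.outer(e@a,a); return np.linalg.norm(e,axis=1)-15
        w=q[(q[:,2]>-32)]
        q0=q; q=w; r=least_squares(f,[np.tan(np.radians(-15)),0,0,0],loss='soft_l1'); q=q0
        print(' cyl tilt deg x,y',np.degrees(np.arctan(r.x[:2])).round(2),'axis at grip',r.x[2:].round(2),'rms',np.sqrt((r.fun**2).mean()).round(2))
E
python3 tilt.py
```

```text
t: 5.25
ee_pos: [399.8, -297.8, 138.1]
orientation: [-3.074, -0.644, 0.001]
ft_force: [1.0, -0.1, 0.8]
width: 29.6
grasp_force: 30.0
[ 1.  -0.1  0.8]
wrist 4823
[-10. -16. -42.] [39. 16. 37.]
 pca (tool axes, to handle) [-0.305  0.012 -0.952] tilt deg about y -17.7
 cyl tilt deg x,y [-17.64   0.11] axis at grip [12.87 -0.05] rms 0.33
side 88
[-16. -13. -36.] [10. 10. 41.]
 pca (tool axes, to handle) [-0.282  0.012 -0.959] tilt deg about y -16.4
top 0
```

Run:
```python
import cv2,glob
f=sorted(glob.glob('pics/t_wrist*'))[-1]; g=sorted(glob.glob('pics/t_side*'))[-1]
a=cv2.resize(cv2.imread(f),(512,384)); b=cv2.resize(cv2.imread(g)[170:290,250:350],(288,346)); b=cv2.copyMakeBorder(b,0,38,0,0,0)
cv2.imwrite('pics/c2.png',cv2.hconcat([a,b]))
```

```text
(no output)
```

View pics/c2.png

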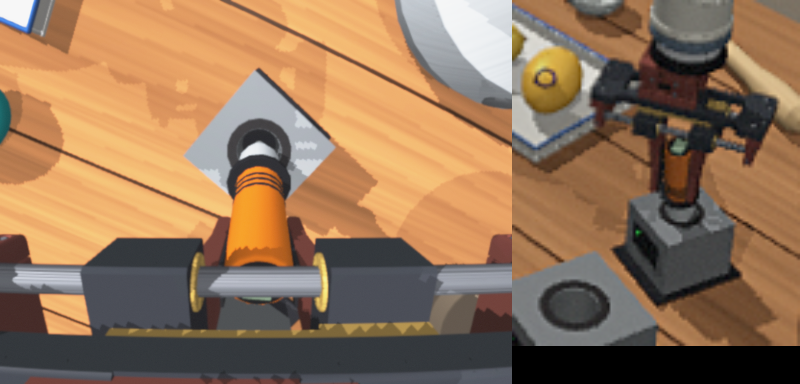

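Wrist view: the tester leans about 17.6° with its nose still in the bore (≈258,140), and it pivots high in the pads. I'll keep dragging gently.

```bash
python3 -m creep '[-0.004,-0.0018,0,0,-0.008,-0.0035,0,0,-0.008,-0.0035,0,0]'; python3 tilt.py
```

```text
t: 5.65
ee_pos: [391.7, -301.2, 138.1]
orientation: [-3.074, -0.645, 0.0]
ft_force: [1.4, 1.4, 0.1]
width: 29.6
grasp_force: 30.0
[1.4 1.4 0.1]
wrist 4434
[  7. -17. -43.] [43. 17. 35.]
 pca (tool axes, to handle) [-0.359  0.007 -0.933] tilt deg about y -21.0
 cyl tilt deg x,y [-21.3    0.15] axis at grip [15.25 -0.06] rms 0.38
side 82
[-16. -14. -43.] [15. 15. 39.]
 pca (tool axes, to handle) [-0.307 -0.013 -0.952] tilt deg about y -17.9
top 0
```

```bash
python3 -m creep '[-0.0025,-0.0011,0,0,-0.0025,-0.0011,0,0,-0.0025,-0.0011,0.02,0,-0.0025,-0.0011,0.045,0,-0.0025,-0.0011,0.07,0,-0.0025,-0.0011,0.08,0,-0.0025,-0.0011,0.08,0]'; python3 tilt.py
```

```text
t: 6.38
ee_pos: [390.5, -303.1, 220.1]
orientation: [3.071, 0.645, 0.003]
ft_force: [0.4, -0.3, -1.2]
width: 29.4
grasp_force: 30.0
[ 0.4 -0.3 -1.2]
wrist 5095
[  7. -17. -43.] [43. 16. 37.]
 pca (tool axes, to handle) [-0.36   0.014 -0.933] tilt deg about y -21.1
 cyl tilt deg x,y [-21.2    0.18] axis at grip [15.29 -0.06] rms 0.39
side 89
[-16. -15. -39.] [14. 13. 42.]
 pca (tool axes, to handle) [-0.327  0.02  -0.945] tilt deg about y -19.1
top 0
```

```bash
python3 -m creep '[0.005,0.025,0.005,0,0.012,0.06,0.01,0,0.02,0.095,0.01,0,0.03,0.13,0.01,0,0.04,0.165,0.01,0,0.045,0.2,0.01,0,0.05,0.235,0.01,0,0.05,0.26,0.01,0,0.05,0.275,0.01,0,0.05,0.28,0.01,0]'; python3 -m creep '[0,0,0,0,0,0,0,0]'
cat > mang.py <<'E'
from h import *
im,d,k=shot('wrist'); C=cloud(d,k); h=cv2.cvtColor(im,cv2.COLOR_RGB2HSV).astype(int); H,S,V=h[...,0],h[...,1],h[...,2]
np.savez('w.npz',im=im,C=C); save('w_%04d.png'%(100*get_obs()['t']),im,1.5)
for t in('test_spot','mango_marked_center','tester_tip'):
    for b in boxes_of('wrist',t)[:3]:
        u,v=np.int64(np.round(b['centre'])); print(t,round(b['score'],2),u,v,C[v,u].round(1))
print(get_obs()['ee_pos'])
E
python3 mang.py; ls pics | tail -3; cp pics/w_*.png pics/wm.png
```

```text
t: 7.37
ee_pos: [438.6, -20.2, 226.5]
orientation: [-3.073, -0.649, 0.005]
ft_force: [-0.5, -0.5, -2.1]
width: 29.5
grasp_force: 30.0
t: 7.53
ee_pos: [439.4, -22.6, 227.3]
orientation: [-3.074, -0.646, 0.003]
ft_force: [-0.7, 0.3, -1.9]
width: 29.4
grasp_force: 30.0
test_spot 0.69 209 220 [368.   12.3  54.6]
test_spot 0.63 254 66 [549.1  31.3  66.9]
mango_marked_center 0.95 256 65 [551.1  29.8  65.8]
[439.7939143  -23.15829141 228.00649162]
top.png
w1.png
w_0758.png
```

View pics/wm.png

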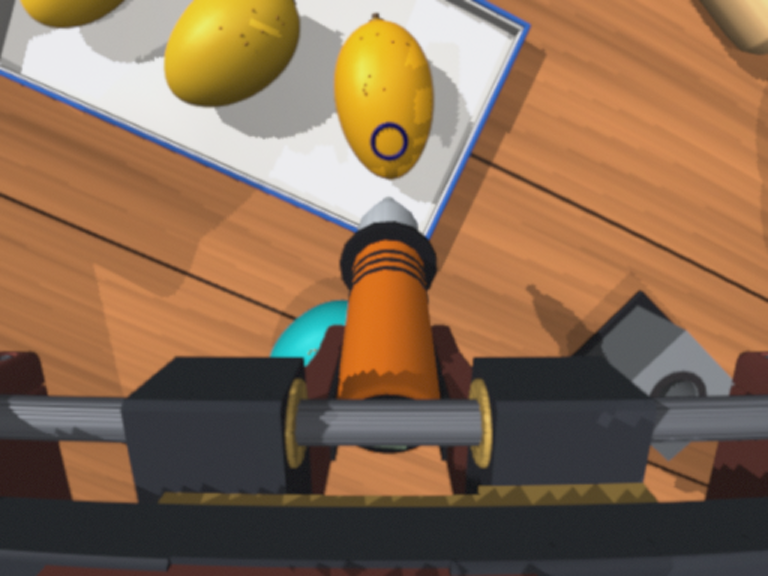

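The ringed mango is at the upper right of the wrist picture, with its ring at ≈ (389,141), or (259,94) unscaled, and its stem end up. The tester's nose at ≈ (388,210) points at it. Next I'll compute the ring centre and its normal.

```bash
cat > ring.py <<'E'
from h import *
z=np.load('w.npz'); im,C=z['im'],z['C']; h=cv2.cvtColor(im,cv2.COLOR_RGB2HSV).astype(int); H,S,V=h[...,0],h[...,1],h[...,2]
u0,v0=259,94
b=np.zeros(H.shape,bool); b[v0-16:v0+17,u0-16:u0+17]=1
m=b&(H>90)&(H<170)&(V<150)&(C[...,2]>25); q=C[m]
v,u=np.nonzero(m); e=cv2.fitEllipse(np.float32(np.c_[u,v])); uc,vc=e[0]
c=np.r_[(q.max(0)+q.min(0))/2]; print('ring n',m.sum(),'mean',q.mean(0).round(1),'mid',c.round(1),'ell',e, C[int(round(vc)),int(round(uc))].round(1))
c=C[int(round(vc)),int(round(uc))]
w=C[np.linalg.norm(C-c,axis=2)<13]; n=np.linalg.svd(w-w.mean(0))[2][2]; n*=np.sign(n[2]); print('normal',n.round(3),'lean deg',np.degrees(np.arccos(n[2])).round(1),'azim',np.arctan2(n[1],n[0]).round(3))
M=np.zeros(H.shape,bool); M[8:122,220:292]=1; M&=(S>130)&(H<32)&(C[...,2]>10)|m; q=C[M]
r=cv2.minAreaRect(np.float32(q[:,:2])); print('mango',r,q[:,2].max().round(1))
s=np.linalg.svd(q[:,:2]-q[:,:2].mean(0),full_matrices=False)[2][0]; s*=-np.sign(s[0]); print('axis azim',np.arctan2(s[1],s[0]).round(3), 'ctr->ring',np.linalg.norm(c[:2]-r[0]).round(1),np.arctan2(*(c[:2]-r[0])[::-1]).round(3))
o=get_obs(); R=Ro.from_rotvec(o['orientation']).as_matrix(); print('tool x azim',np.arctan2(R[1,0],R[0,0]).round(3))
E
python3 ring.py
```

```text
ring n 173 mean [526.4  14.7  60.2] mid [525.9  15.1  60.1] ell ((259.13348388671875, 93.9248046875), (22.12894058227539, 22.652320861816406), 7.241660118103027) [526.1  15.4  60.7]
normal [-0.363 -0.206  0.909] lean deg 24.7 azim -2.625
mango ((554.78271484375, 31.395740509033203), (113.96387481689453, 73.49443817138672), 42.28786849975586) 68.8
axis azim -2.605 ctr->ring 32.9 -2.632
tool x azim 0.412
```

```bash
python3 -m creep '[0.005,0.001,-0.005,0.03,0.015,0.003,-0.02,0.08,0.025,0.005,-0.04,0.11,0.03,0.006,-0.054,0.11,0.03,0.006,-0.058,0.11,0.03,0.006,-0.058,0.11,0.03,0.006,-0.058,0.11]'
cat > ax.py <<'E'
from h import *
from scipy.optimize import least_squares
o=get_obs(); R=Ro.from_rotvec(o['orientation']).as_matrix(); T=np.array(o['ee_pos']); g=T-R[:,2]*18.7
im,d,k=shot('wrist'); C=cloud(d,k); h=cv2.cvtColor(im,cv2.COLOR_RGB2HSV).astype(int); np.savez('w.npz',im=im,C=C)
q=(C-g)@R; m=(h[...,0]<18)&(h[...,1]>170)&(h[...,2]>90)&(np.linalg.norm(q,axis=2)<60)&(abs(q[...,1])<18)
p=q[m]; p=p[p[:,2]>-30]
def f(x):
    a=np.array([x[0],x[1],-1]);a/=np.linalg.norm(a); e=p-[x[2],x[3],0]; return np.linalg.norm(e-np.outer(e@a,a),axis=1)-15
x=least_squares(f,[-.4,0,15,0],loss='soft_l1',f_scale=.3).x
a=np.array([x[0],x[1],-1]);a/=np.linalg.norm(a); b=np.array([x[2],x[3],0])
s=(q-b)@a; rad=np.linalg.norm((q-b)-s[...,None]*a,axis=2)
print('tilt',np.degrees(np.arctan(x[:2])).round(2),'b',b.round(2))
print('orange lower end s',np.percentile(s[m&(rad<17)],[0.3,1]).round(1))
ok=(s>-70)&(s<-30)&(h[...,2]<70)&(rad<24); print('collar s',np.percentile(s[ok],[2,50,98]).round(1),'rad',np.percentile(rad[ok],[50,98]).round(1))
al=(s<-48)&(s>-100)&(rad<16)&(h[...,1]<60); print('barrel s/rad',[(int(t),int((al&(abs(s-t)<2)).sum()),np.round(np.median(rad[al&(abs(s-t)<2)]),1)) for t in range(-98,-48,6) if (al&(abs(s-t)<2)).sum()])
A=R@a; tip=g+R@(b-112*a); print('TCP',T.round(1),'axis',A.round(4),'azim',np.arctan2(A[1],A[0]).round(3),'tip(s0=0)',tip.round(1))
ring=np.array([526.1,15.2,60.7]); e=tip-ring; print('along',(e@A).round(1),'across',(e-(e@A)*A).round(1),'F',np.round(o['ft_force'],2))
E
python3 ax.py
```

```text
t: 8.32
ee_pos: [469.5, -16.7, 170.4]
orientation: [-3.035, -0.812, 0.001]
ft_force: [-0.3, 1.5, -1.5]
width: 29.1
grasp_force: 30.0
tilt [-21.17   0.14] b [15.3  -0.05  0.  ]
orange lower end s [-39.5 -37.4]
collar s [-41.9 -39.9 -38.6] rad [18.4 21.2]
barrel s/rad [(-92, 8, np.float64(9.9)), (-86, 4, np.float64(11.7)), (-80, 9, np.float64(13.3)), (-74, 64, np.float64(14.9)), (-68, 87, np.float64(15.0)), (-62, 89, np.float64(15.0)), (-56, 25, np.float64(15.1))]
TCP [469.5 -16.7 170.4] axis [-0.3111 -0.1824  0.9327] azim -2.611 tip(s0=0) [517.6  11.4  84.6]
along 25.6 across [-0.5  0.9  0. ] F [-0.27  1.5  -1.47]
```

```bash
sed -i "s/^u0,v0=.*/u0,v0=np.int64(proj([526.1,15.2,60.7],cam('wrist'))[0]); print(u0,v0)/; s/16:v0+17/24:v0+25/; s/16:u0+17/24:u0+25/" ring.py; python3 ring.py 2>&1 | head -4
python3 - <<'E'
from h import *
im,d,k=shot('side'); a=im[150:250,220:350]; im2=cv2.resize(a,(494,380),interpolation=cv2.INTER_CUBIC)
w=np.load('w.npz')['im'][60:200,180:340]; w2=cv2.resize(w,(300,262)); w2=cv2.copyMakeBorder(w2,0,118,0,0,0)
save('c3.png',np.hstack([im2,w2]))
E
```

```text
259 122
ring n 264 mean [526.4  13.8  71.7] mid [526.1  12.7  95.1] ell ((260.696044921875, 125.82494354248047), (25.23185920715332, 39.023746490478516), 157.6789093017578) [524.   12.3  58.6]
normal [-0.32  -0.206  0.925] lean deg 22.4 azim -2.568
mango ((564.0955810546875, 41.55116271972656), (91.40715026855469, 66.39289855957031), 31.76296043395996) 68.5
```

View pics/c3.png

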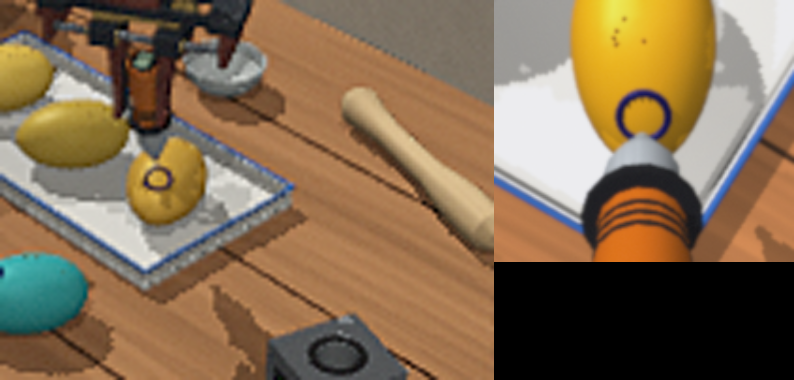

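Wrist view: the nose lines up on the ring, with no tilt sideways. Advancing along the tester's axis to just off the skin.

```bash
python3 -m creep '[0.002,0.001,-0.006,0,0.0045,0.002,-0.013,0,0.007,0.003,-0.0196,0,0.007,0.003,-0.0196,0,0.007,0.003,-0.0196,0,0.007,0.003,-0.0196,0]'; python3 ax.py; sed -i 's/(C\[...,2\]>25); q/(C[...,2]>45)\&(C[...,2]<70); q/' ring.py; python3 ring.py | head -3; for i in 1 2 3; do python3 -m creep '[0,0,0,0]' | grep ft; done
```

```text
t: 8.92
ee_pos: [476.7, -13.2, 150.4]
orientation: [-3.034, -0.814, 0.001]
ft_force: [1.1, -0.6, -1.1]
width: 29.6
grasp_force: 30.0
tilt [-21.19   0.08] b [15.3  -0.05  0.  ]
orange lower end s [-39.6 -37.5]
collar s [-41.8 -39.9 -38.7] rad [18.3 21.1]
barrel s/rad [(-92, 3, np.float64(9.7)), (-86, 3, np.float64(11.4)), (-80, 10, np.float64(13.3)), (-74, 54, np.float64(15.0)), (-68, 94, np.float64(15.0)), (-62, 91, np.float64(15.0)), (-56, 29, np.float64(15.1))]
TCP [476.7 -13.2 150.4] axis [-0.3118 -0.1819  0.9326] azim -2.614 tip(s0=0) [524.9  14.9  64.6]
along 4.1 across [0.1 0.4 0.1] F [ 1.11 -0.55 -1.15]
258 132
ring n 200 mean [530.7  17.6  62.1] mid [527.2  15.3  61. ] ell ((258.7130432128906, 131.4095001220703), (26.72689437866211, 28.311582565307617), 95.57621765136719) [527.2  15.7  71.6]
normal [-0.331 -0.209  0.92 ] lean deg 23.0 azim -2.579
ft_force: [-0.1, 0.4, -1.3]
ft_force: [0.3, 0.8, -1.5]
ft_force: [0.6, -0.1, -1.9]
```

```bash
cat > F.py <<'E'
from h import *
A=np.array([-.312,-.182,.9326]); L=[]
for i in range(10): cams.get_image('wrist'); o=get_obs(); L.append(o['ft_force'])
L=np.array(L); m=L.mean(0); print('t',o['t'],'F',m.round(2),'sd',L.std(0).round(2),'axial',(m@A).round(2),'TCP',np.round(o['ee_pos'],1))
E
python3 F.py
python3 -m creep '[0.0006,0.0004,-0.0019,0,0.0012,0.0007,-0.0037,0,0.0019,0.0011,-0.0056,0,0.0019,0.0011,-0.0056,0,0.0019,0.0011,-0.0056,0]' >/dev/null; python3 F.py
```

```text
t 9.7167 F [ 0.19  0.01 -1.33] sd [0.43 0.41 0.53] axial -1.3 TCP [476.8 -13.2 150.6]
t 10.6333 F [-0.1  -0.1  -1.63] sd [0.35 0.43 0.55] axial -1.47 TCP [478.7 -12.1 145. ]
```

```bash
python3 -m creep '[0.0004,0.0002,-0.0011,0,0.0008,0.0005,-0.0023,0,0.0008,0.0005,-0.0023,0,0.0008,0.0005,-0.0023,0]' >/dev/null; python3 F.py
```

```text
t 11.4667 F [-0.18 -0.23 -0.88] sd [0.36 0.58 0.36] axial -0.72 TCP [479.5 -11.6 142.7]
```

```bash
python3 -m creep '[0.0005,0.0003,-0.0014,0,0.0009,0.0005,-0.0028,0,0.0009,0.0005,-0.0028,0,0.0009,0.0005,-0.0028,0]' >/dev/null; python3 F.py; python3 ax.py | grep -v barrel
```

```text
t 12.3 F [-0.4  -0.31  0.09] sd [0.48 0.48 0.36] axial 0.26 TCP [480.4 -11.1 139.9]
tilt [-21.22   0.17] b [15.31 -0.04  0.  ]
orange lower end s [-39.6 -37.5]
collar s [-42.  -39.9 -38.7] rad [18.3 21.1]
TCP [480.4 -11.1 139.9] axis [-0.312  -0.1835  0.9322] azim -2.61 tip(s0=0) [528.6  17.1  54.2]
along -7.2 across [0.2 0.6 0.2] F [-0.57 -0.86 -0.18]
```

```bash
python3 -m creep '[0.0004,0.0002,-0.001,0,0.0007,0.0004,-0.0021,0,0.0007,0.0004,-0.0021,0,0.0007,0.0004,-0.0021,0]' >/dev/null; python3 F.py; python3 F.py; python3 ax.py | grep -v barrel
python3 - <<'E'
from h import *
im,d,k=shot('side'); im2=cv2.resize(im[150:250,220:350],(494,380),interpolation=cv2.INTER_CUBIC)
w=np.load('w.npz')['im'][60:200,180:340]; w2=cv2.copyMakeBorder(cv2.resize(w,(300,262)),0,118,0,0,0)
save('c4.png',np.hstack([im2,w2]))
E
```

```text
t 13.1833 F [-0.89 -0.39  0.68] sd [0.32 0.54 0.44] axial 0.98 TCP [481.1 -10.7 137.8]
t 13.6833 F [-0.36 -0.58  0.8 ] sd [0.42 0.48 0.44] axial 0.97 TCP [481.1 -10.7 137.8]
tilt [-21.28   0.13] b [15.3  -0.04  0.  ]
orange lower end s [-39.6 -37.3]
collar s [-41.9 -39.9 -38.7] rad [18.3 21.1]
TCP [481.1 -10.7 137.8] axis [-0.3132 -0.1834  0.9318] azim -2.612 tip(s0=0) [529.4  17.5  52.1]
along -9.5 across [0.4 0.6 0.2] F [-0.66 -0.55  0.72]
```

View pics/c4.png

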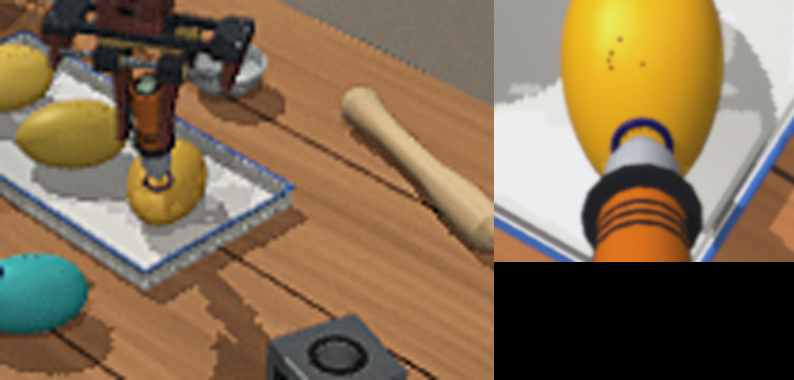

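The nose stands over the middle of the ring in both views, and the mango has not moved. The axial push is about 2.4 N, which puts the tip about 5.8 of 12 mm in. Handing in.

```bash
python3 -c "
from workcell import ticket; print(ticket.close_job())"
```

```text
the job is handed in; nothing more can be done
None
```

I handed in the job with the tester held in the marked mango's ring, tilted about 21° (the skin there leans 22°), and pressed at about 2.4 N, which is roughly 5.8 of the tip's 12 mm; the result of the judging was not shown.

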